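# Cap a sample capsule and hold it ready over the drop well

## Robot

A 6-joint arm with a two-finger parallel gripper is mounted at the origin on a cart in front of the work surface, level with it; the furniture and walls round the work are solid. World frame = base frame: x ahead of the robot, y to its left, z up, the work surface at z = 0. Lengths are in mm, angles in degrees, forces in N, time in s.
With the tool pointing down it reaches from about 300 to 950 mm from the base axis. Payload 3.1 kg.
Tool frame: the origin (TCP) lies midway between the tips of the shut fingers; the grasp point (between the pads) lies 19 mm behind it; z points along the fingers, y is the line along which they close (so a half turn about z gives the same grasp; the last joint's range is limited). The gripper opens to 85 mm and grips with 20 to 120 N. Pads are 22 mm wide; open, the fingers measure 114 mm over their backs; the gripper's body (76 mm by 85 mm) begins 54 mm behind the grasp point. The pads swing forward as they close: fully open they stand 13 mm farther back than shut.
Start: joints at [69.23, 17.653, 93.61, -0, 68.738, -3.994], TCP at [180.422, 598.398, 231.272] pointing down, gripper open.
Joint ranges: [-175.34, 175.34], [-45.06, 112.39], [2.9, 150.54], [-68.45, 248.45], [3.09, 151.38], [-168.51, 168.51]. Speed limits (degrees/s): [159.86, 159.86, 180, 180, 180, 180].

## Interface

Orientations are given as a 3x3 rotation matrix whose columns are the frame's x, y, z axes.
In Python, from plant import r gives the robot as it stands. Calls block until the motion is done:
- r.move_pose(position, orientation): joint-space move of the TCP to a pose.
- r.line_to(position, frame=None, velocity=150): straight line of the TCP; frame=None keeps the orientation; velocity is the mean speed in mm/s.
- r.move_j(angles): joint-space move.
- r.move_gripper(opening): finger opening in mm; the grip force is fixed at half the most; returns when the fingers have stopped.
- r.dwell(seconds).
- r.ik(position, orientation): joint angles nearest the present ones, or None.
- r.get_state(): the state.
- r.snapshot(name): name is "scene" or "top" or "wrist"; returns the picture (420x560x3 uint8, red, green, blue); there is no depth.
- r.get_calibration(name): a dict with "intrinsics" (3x3 intrinsics, pixels), "T" (4x4, takes a point from camera to world coordinates); the wrist camera has in their place "hand_eye" (4x4, takes a point from camera to tool coordinates, whose origin is the TCP and whose axes are the flange's). Camera axes: x right, y down, z forward; pixel columns grow to the right and rows downward; lengths in mm; the calibration is good to about 2 mm. A picture is of the moment at which its call begins: read the wrist's pose just before it. get_calibration takes no time and is no camera call.
A pose or a line that the arm cannot do raises r.PlanningError and nothing moves.
- r.close_job(): hands the job in; it is judged then, once.
The state is a dict: "t": time; "q": joint angles; "joint_vel": joint speeds; "joint_efforts": joint torques, N m; "eef_pos": TCP position; "tcp_rot": TCP orientation; "wrist_force": force on the tool from outside, world axes, zero at the start; "ft_torque": the same for the moment, N m; "width": finger opening in mm; "grip_force": force on a finger pad.
Only numpy, scipy, OpenCV 4.12 (cv2) and the standard library are available. Lean on these libraries where they do the work, as an engineer would, in place of code of your own. Each camera call takes 0.05 s, during which the arm holds its last target. There are 200 camera calls.

## Task

Press the raised cap of the slim steel sample capsule fully home while the capsule stands in the rack, then lift it over the tops of the row of jars, leaving the jars and both crucibles undisturbed. Hold it upright and centred over the round well of the grey block, its two side lugs in line with the two gaps in the well's collar and its underside about one centimetre above the collar, touching nothing but the gripper. Finish while still holding it there, motionless.

Things in the scene. Friction and masses are not known exactly. Their poses are not given: they have to be found in the camera images.
- capsule_mid (a point): Centre of the sample capsule's body, half-way up it. The body is a plain steel cylinder of 24 mm diameter and 60 mm height, so its underside is 30 mm below this point. z is up along the capsule, y runs through its two side lugs; a half turn about z looks and counts the same. It stands loose in one of the rack's holes and can be gripped across x, above the rack. Mass about 0.1 kg.
- capsule: The same capsule, origin at the centre of its underside, same axes. Its two lugs are 5 mm wide (x) and 8 mm high, stick out along +y and -y to 19 mm from the axis, and lie 48 to 56 mm above the underside. At the start they point along the rack's long side.
- capsule_cap (a joint): Travel of the capsule's black push-on cap along the capsule's axis, in m: 0 to 0.002 at the start (raised), 0.008 fully home on the body. It slides stiffly, needing about 5 N, and stays where it is left.
- cap_top (a point): Centre of the flat top of the cap (21 mm diameter, 10 mm high, narrower than the body); it goes down as the cap is pressed.
- rack: Low grey fixed block, 60 mm (its x) by 150 mm (its y) by 22 mm high, origin at the centre of its underside. Four 28 mm square holes in a row along y at -54, -18, 18 and 54 mm, their floor 7 mm above the worktop; one holds the capsule and two hold crucibles.
- well_mouth (a point): Centre of the well's opening, level with the top of the steel collar, 63 mm above the worktop, on the fixed grey drop calorimeter block (110 x 110 mm). z is up. The opening is 40 mm wide, the collar 60 mm outside; the collar has two gaps, 12 mm wide and 12 mm deep, at +y and -y of this point.
- drop_well: The same block, origin at the centre of its underside, same axes.
- row_mid (a point): Middle of the row of jars, 50 mm above the worktop, between the rack and the well. The row stands in a fixed shallow tray, 250 mm long (its x, roughly away from the robot) by 76 mm wide (its y); the tallest jar top is 104 mm above the worktop.
- jar_a: White jar with a white cap, 60 mm wide, 100 mm tall, loose in the tray; origin at the centre of its underside.
- jar_b: Yellow-capped jar, 56 mm wide, 90 mm tall, loose in the tray; origin at the centre of its underside.
- jar_c: Black-capped jar, 54 mm wide, 80 mm tall, loose in the tray; origin at the centre of its underside.
- cup_a: Small open steel crucible, 25 mm wide, 26 mm tall, loose in a rack hole; origin at the centre of its underside.
- cup_b: Another crucible just like it in another rack hole; origin at the centre of its underside.
There are look-alikes about, which are no part of the job. What is shaped like the capsule but blue or green is not meant.

How it is judged (in metres and radians):
On the way, in this order (a step that is already met when the one before it is completed fails the run):
1. the cap is pressed fully home while the capsule stands in the rack (value of joint capsule_cap above 0.007 m and height (world z) of capsule_mid below 0.042 m), for 0.2 s.
2. the capsule passes over the row of jars, its underside higher than their tops (y of capsule_mid in the frame of row_mid between -0.04 and 0.04 m and x of capsule_mid in the frame of row_mid between -0.14 and 0.14 m and height (world z) of capsule_mid above 0.134 m), for 0.05 s.
At the end, for the whole second after the job is handed in: The gripper holds the capsule still over the well: axis within 7 mm of the well's, underside 4 to 20 mm above the collar, within 0.12 rad of upright, lugs within 0.17 rad of the collar's gaps, cap home (beyond 7 of 8 mm), nothing touching the well block (horizontal distance between capsule_mid and well_mouth below 0.007 m and z of capsule_mid in the frame of well_mouth between 0.034 and 0.05 m and angle between capsule_mid's own z axis and vertical below 0.12 rad and angle between the y axis of capsule_mid and the y axis of well_mouth, either way round below 0.17 rad and value of joint capsule_cap above 0.007 m and contact force between capsule and the fingers above 0.5 N and contact force between capsule and drop_well below 0.05 N and contact force between drop_well and anything else below 0.05 N and linear speed of capsule below 0.02 m/s); the arm keeps its last pose, push and grip.
It fails at once if a jar is pushed or tipped (distance of any of jar_a, jar_b, jar_c from where it was at the start of the episode above 0.015 m or angle between any of jar_a, jar_b, jar_c's own z axis and vertical above 0.2 rad).
It fails at once if a crucible is taken from its hole or tipped (distance of any of cup_a, cup_b from where it was at the start of the episode above 0.015 m or angle between any of cup_a, cup_b's own z axis and vertical above 0.4 rad).
It fails at once if the capsule or the robot touches the well block (contact force between drop_well and anything else above 1 N).
It also fails if it takes over 51 s, if anything falls off the work surface, if the arm or the gripper's body presses on something with over 40 N, if the wrist force passes 120 N, or if a joint passes its speed limit or range.

## Working session

There is one attempt and no reset: what is moved stays moved. The work goes in short steps, each a Python script; the robot and the scene stay as the last script left them, time stands still between calls to the robot, and variables do not carry over. Pictures are saved under pics/ and viewed, at most 10 in all, crops included, and the job is handed in when it is done.

```bash
mkdir -p pics
python3 - <<'E'
from plant import r
import cv2,numpy as np
for n in("scene","top"):
    im=r.snapshot(n); cv2.imwrite(f"pics/{n}.png",im[:,:,::-1]); c=r.get_calibration(n); print(n,np.round(c["intrinsics"],1).tolist(),np.round(c["T"],3).tolist())
print(np.round(r.get_calibration("wrist")["hand_eye"],3).tolist()); print(r.get_calibration("wrist").keys(), r.get_state())
E
```

```text
scene [[399.1, 0.0, 280.7], [0.0, 399.1, 206.1], [0.0, 0.0, 1.0]] [[-0.738, -0.405, 0.539, -60.902], [-0.674, 0.467, -0.573, 658.102], [-0.02, -0.786, -0.618, 727.367], [0.0, 0.0, 0.0, 1.0]]
top [[488.7, 0.0, 280.2], [0.0, 488.7, 207.1], [0.0, 0.0, 1.0]] [[0.004, -0.994, 0.107, 346.571], [-1.0, -0.004, -0.003, 73.143], [0.004, -0.107, -0.994, 1407.595], [0.0, 0.0, 0.0, 1.0]]
[[-0.0, -0.959, -0.283, 71.647], [1.0, -0.0, 0.0, 0.056], [-0.0, -0.283, 0.959, -142.217], [0.0, 0.0, 0.0, 1.0]]
dict_keys(['intrinsics', 'hand_eye']) {'t': 0.1, 'q': array([ 6.92294126e+01,  1.77016254e+01,  9.36835281e+01, -1.89999218e-03,
        6.87374548e+01, -3.99331977e+00]), 'joint_vel': array([ 0.032705  , -0.0650978 , -0.21160616,  0.01823474, -0.03550875,
        0.02444094]), 'joint_efforts': array([-5.47427990e-04, -4.16409516e+01, -2.77642697e+01,  1.50265430e-05,
        4.17276286e-03, -1.75391665e-05]), 'eef_pos': array([180.17042938, 597.67288884, 230.12817156]), 'tcp_rot': array([[-9.57437534e-01,  2.88639628e-01, -7.29976811e-04],
       [ 2.88640527e-01,  9.57435428e-01, -2.01179770e-03],
       [ 1.18221119e-04, -2.13687152e-03, -9.99997710e-01]]), 'wrist_force': array([-0.65128556,  1.26729383, -0.19808988]), 'ft_torque': array([-0.01114365,  0.01113562,  0.00791901]), 'grip_force': 0.0, 'width': 85.17501559908698}
```

View pics/top.png

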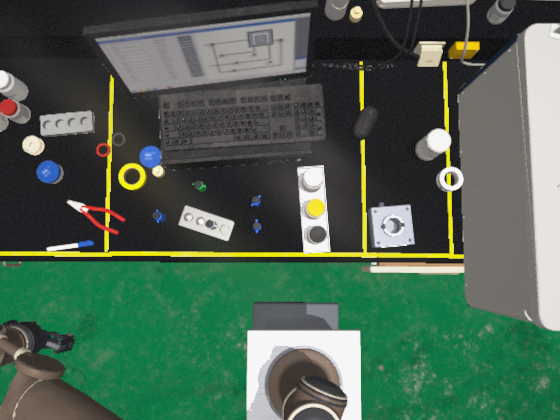

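View pics/scene.png

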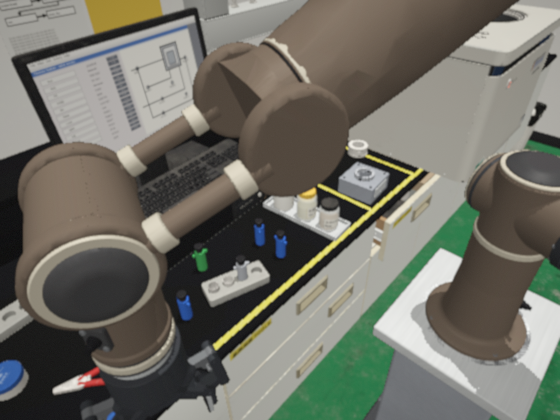

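Top view: the rack is at (207,223) with the steel capsule near (211,224). The jar row is centred near (314,208), the well is near (392,226), and the look-alikes are blue and green. The scene view shows the capsule with an empty hole beside it, on the robot's right. I'll compute rough poses from the top view, then look closer with the wrist camera.

```bash
cat > h.py <<'E'
from plant import r
import cv2,numpy as np
def ray(K,T,uv,z):
    d=T[:3,:3]@np.linalg.solve(K,[uv[0],uv[1],1.]); o=T[:3,3]
    return o+d*(z-o[2])/d[2]
def shot(name):
    s=r.get_state(); im=r.snapshot(name); c=r.get_calibration(name)
    if name=="wrist":
        T=np.eye(4);T[:3,:3]=s["tcp_rot"];T[:3,3]=s["eef_pos"]; T=T@c["hand_eye"]
    else: T=c["T"]
    return im,np.array(c["intrinsics"]),np.array(T)
def R(a): # tool down, tool y at angle a(deg) from world x
    a=np.radians(a);c,s=np.cos(a),np.sin(a)
    return np.array([[-s,c,0],[c,s,0],[0,0,-1.]])
E
python3 - <<'E'
from h import *
im,K,T=shot("top")
g=cv2.cvtColor(im,cv2.COLOR_RGB2GRAY)
for n,(x0,y0,x1,y1),z in(("rack",(172,200,240,245),22),("tray",(292,160,336,253),5),("well",(365,200,418,250),40)):
    m=(g[y0:y1,x0:x1]>90).astype(np.uint8)
    m[(im[y0:y1,x0:x1].max(2).astype(int)-im[y0:y1,x0:x1].min(2))>60]=0
    c=max(cv2.findContours(m,0,2)[0],key=cv2.contourArea)+np.array([x0,y0])
    b=cv2.boxPoints(cv2.minAreaRect(c)); P=np.array([ray(K,T,p,z) for p in b])[:,:2]
    e=P[1]-P[0],P[2]-P[1]
    print(n,P.mean(0).round(),[np.linalg.norm(v).round() for v in e],[np.degrees(np.arctan2(v[1],v[0])).round(1) for v in e])
print("cap",ray(K,T,(211,224),80))
P=ray(K,T,(211,224),80)
r.move_pose([P[0],P[1],230],R(-17))
im,K,T=shot("wrist"); cv2.imwrite("pics/w1.png",im[:,:,::-1]); print(K.round(1).tolist(),r.get_state()["t"],r.get_state()["eef_pos"])
E
```

```text
rack [450. 279.] [np.float64(62.0), np.float64(154.0)] [np.float64(-17.0), np.float64(-108.2)]
tray [495. -27.] [np.float64(80.0), np.float64(254.0)] [np.float64(-85.1), np.float64(-175.8)]
well [ 447. -243.] [np.float64(120.0), np.float64(125.0)] [np.float64(-84.0), np.float64(-175.7)]
cap [442.71508244 256.90781483  80.        ]
[[292.8, 0.0, 270.7], [0.0, 292.8, 212.1], [0.0, 0.0, 1.0]] 1.7833 [442.47766045 257.84860548 230.0685396 ]
```

View pics/w1.png

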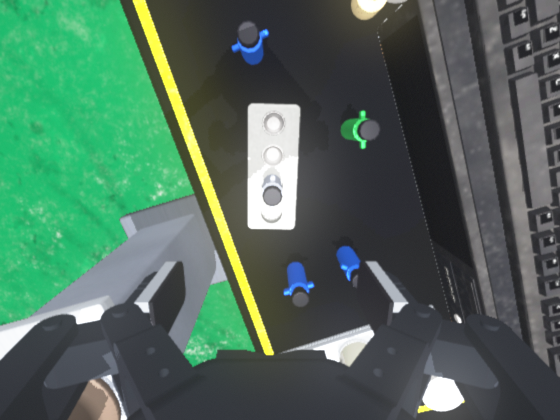

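The wrist view shows the rack at x 248–300, y 103–230. Crucibles are at (274,123) and (273,155), the capsule's black cap is at (272,196), and the last hole is empty. I'll measure the cap and rack here, press the cap with the fingers shut, and watch the force.

Run:
```python
from h import *
im,K,T=shot("wrist"); g=cv2.cvtColor(im,cv2.COLOR_RGB2GRAY)
x0,y0,x1,y1=230,92,318,245
m=(g[y0:y1,x0:x1]>100).astype(np.uint8)
c=max(cv2.findContours(m,0,2)[0],key=cv2.contourArea)+np.array([x0,y0])
b=cv2.boxPoints(cv2.minAreaRect(c)); P=np.array([ray(K,T,p,22) for p in b])[:,:2]; C=P.mean(0)
e=P[1]-P[0],P[2]-P[1]
print("rack",C,[np.linalg.norm(v).round(1) for v in e],[np.degrees(np.arctan2(v[1],v[0])).round(1) for v in e])
e=max(e,key=np.linalg.norm); e=e/np.linalg.norm(e)
for k in(-54,-18,18,54): print(k,(C+k*e).round(1))
x0,y0,x1,y1=256,180,290,212
m=(g[y0:y1,x0:x1]<75).astype(np.uint8)
c=max(cv2.findContours(m,0,2)[0],key=cv2.contourArea)+np.array([x0,y0])
(u,v),rad=cv2.minEnclosingCircle(c); print("cap px",u,v,rad,cv2.boundingRect(c))
for z in(77,84): print(z,ray(K,T,(u,v),z).round(1))
big=cv2.resize(im[90:240,225:325],None,fx=4,fy=4,interpolation=cv2.INTER_CUBIC); cv2.imwrite("pics/w1c.png",big[:,:,::-1])
```

```text
rack [452.01839155 276.87017469] [np.float64(59.6), np.float64(151.5)] [np.float64(-16.9), np.float64(-105.3)]
-54 [466.3 329. ]
-18 [456.8 294.2]
18 [447.3 259.5]
54 [437.8 224.8]Traceback (most recent call last):
  File "<stdin>", line 13, in <module>
ValueError: max() iterable argument is empty
```

Run:
```python
from h import *
im,K,T=shot("wrist"); g=cv2.cvtColor(im,cv2.COLOR_RGB2GRAY)
print(g[182:212:2,258:290:2])
big=cv2.resize(im[90:240,225:325],None,fx=4,fy=4,interpolation=cv2.INTER_CUBIC); cv2.imwrite("pics/w1c.png",big[:,:,::-1])
```

```text
[[255 255 255 179 181 187 220 229 229 190 180 184 254 255 255 255]
 [255 255 237 181 231 241 241 238 242 244 232 187 218 255 255 255]
 [255 255 195 229 236 170 131 110 126 176 237 242 195 255 255 255]
 [255 255 242 232 130 105 117 131 117 104 113 234 241 255 255 255]
 [255 255 255 140 110 152 160 162 161 153 115 134 248 255 255 255]
 [255 255 245 116 152 160 160 159 160 160 153 123 255 255 255 255]
 [255 255 230 127 159 160 160 159 159 159 160 127 255 255 255 255]
 [255 255 231 148 158 159 159 159 158 159 158 145 212 255 255 255]
 [255 255 250 144 156 157 158 158 158 158 157 139 247 255 255 255]
 [255 255 255 135 155 156 156 158 157 156 155 136 255 255 255 255]
 [255 255 255 237 142 155 156 156 155 156 142 217 255 255 255 255]
 [255 255 255 255 239 154 144 150 145 149 244 255 255 255 255 255]
 [255 255 255 255 255 255 243 252 245 254 255 255 255 255 255 255]
 [255 255 255 255 255 255 255 255 255 255 255 255 255 255 255 255]
 [255 255 255 255 255 255 255 255 255 255 255 255 255 255 255 255]]
```

View pics/w1c.png

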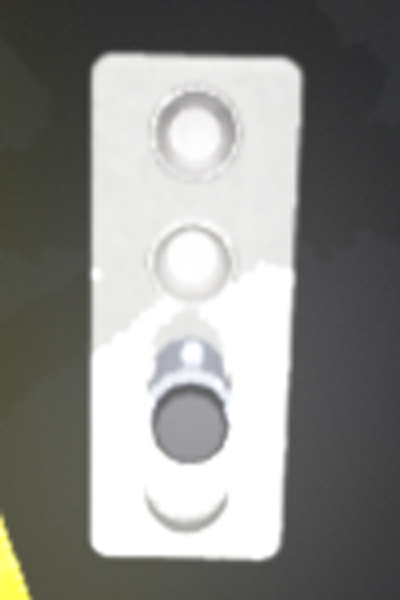

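The crop shows the cap's top face centred near (272.4,196.8) px, standing in the third hole. I'll compare this with the hole prediction, then press.

Run:
```python
from h import *
im,K,T=shot("wrist"); g=cv2.cvtColor(im,cv2.COLOR_RGB2GRAY)
m=np.zeros_like(g); m[186:212,258:288]=((g>100)&(g<168))[186:212,258:288]
c=max(cv2.findContours(m,0,2)[0],key=cv2.contourArea)
(u,v),rad=cv2.minEnclosingCircle(c); print("cap px",u,v,rad,cv2.boundingRect(c))
P=ray(K,T,(u,v+.8),83); print(P)
if np.hypot(P[0]-447.3,P[1]-259.5)<8:
    r.move_gripper(0)
    r.line_to([P[0],P[1],105],R(-16.1))
    s=r.get_state(); z=100; f0=s["wrist_force"][2]; log=[]
    while z>70:
        r.line_to([P[0],P[1],z],velocity=20); s=r.get_state(); f=s["wrist_force"][2]-f0
        log.append((z,round(s["eef_pos"][2],1),round(f,1)))
        if f>20: break
        z-=1.5
    print(log); print(s["t"],s["eef_pos"],s["wrist_force"])
```

```text
cap px 272.0 195.36842346191406 9.837140083312988 (263, 186, 19, 20)
[444.9490297  260.89708731  83.        ]
[(100, np.float64(100.1), np.float64(0.1)), (98.5, np.float64(98.4), np.float64(-0.2)), (97.0, np.float64(96.8), np.float64(-1.2)), (95.5, np.float64(95.4), np.float64(-0.2)), (94.0, np.float64(93.9), np.float64(-0.4)), (92.5, np.float64(92.4), np.float64(-0.2)), (91.0, np.float64(90.9), np.float64(0.5)), (89.5, np.float64(89.4), np.float64(-0.9)), (88.0, np.float64(87.9), np.float64(0.5)), (86.5, np.float64(86.4), np.float64(-1.6)), (85.0, np.float64(84.9), np.float64(-0.9)), (83.5, np.float64(83.7), np.float64(1.8)), (82.0, np.float64(82.5), np.float64(3.8)), (80.5, np.float64(80.7), np.float64(5.2)), (79.0, np.float64(79.1), np.float64(3.3)), (77.5, np.float64(77.5), np.float64(3.3)), (76.0, np.float64(76.8), np.float64(7.9)), (74.5, np.float64(76.7), np.float64(14.2)), (73.0, np.float64(76.7), np.float64(20.0))]
8.5833 [448.07638866 262.33527784  76.70940699] [-1.69888356 -0.29226067 20.36413244]
```

The cap resisted at about 4–5 N from 83.7 mm, then stopped solid at 76.7 mm. That matches the 77 mm expected for fully home. Next I'll back off, re-measure the cap and grasp.

Run:
```python
from h import *
r.dwell(0.3)
p=r.get_state()["eef_pos"]; r.line_to([p[0],p[1],200],R(-16.1),velocity=200)
r.move_gripper(55)
s=r.get_state();print(s["eef_pos"],s["width"])
im,K,T=shot("wrist"); g=cv2.cvtColor(im,cv2.COLOR_RGB2GRAY)
# predicted px of cap top
q=np.linalg.inv(T)@[446,261,77,1]; uv=(K@q[:3]/q[2])[:2]; print(uv)
x,y=map(int,uv); print(g[y-24:y+24:3,x-24:x+24:3])
c=cv2.resize(im[max(0,y-70):y+70,x-70:x+70],None,fx=4,fy=4,interpolation=cv2.INTER_CUBIC); cv2.imwrite("pics/w2c.png",c[:,:,::-1])
```

```text
[448.01754549 262.30560811 199.92304178] 54.82691943243001
[268.7640054  207.71037688]
[[209 209 215 247 254 235 209 198 193 197 207 249 254 254 254 253]
 [207 218 254 254 254 211 161 154 216 169 158 215 254 254 254 253]
 [241 252 253 254 254 212 152 158 255 209 153 164 254 254 254 253]
 [249 253 253 254 254 181 153 159 252 188 155 150 252 254 254 254]
 [252 253 253 254 249 149 192 212 187 237 238 149 217 254 254 253]
 [253 252 253 254 253 227 115  82  94  81 100 244 247 254 253 253]
 [253 253 253 254 251 188 105 135 136 136 102 119 252 254 253 253]
 [253 253 253 254 247  98 133 134 135 136 136  96 231 254 253 252]
 [253 253 253 254 252 118 131 133 135 134 134 103 253 253 253 252]
 [253 253 254 254 254 109 132 132 133 133 132 114 254 254 253 253]
 [252 253 253 254 254 187 127 130 131 130 127 198 254 254 254 253]
 [252 253 254 254 254 254 211 127 121 125 227 254 254 254 253 253]
 [252 253 253 254 254 254 254 246 255 253 254 254 254 254 254 253]
 [252 253 253 254 250 254 254 252 254 254 254 254 254 254 253 253]
 [253 252 253 254 205 254 254 254 254 254 254 232 254 254 253 253]
 [252 252 253 253 227 188 252 254 254 254 236 145 254 254 254 253]]
```

View pics/w2c.png

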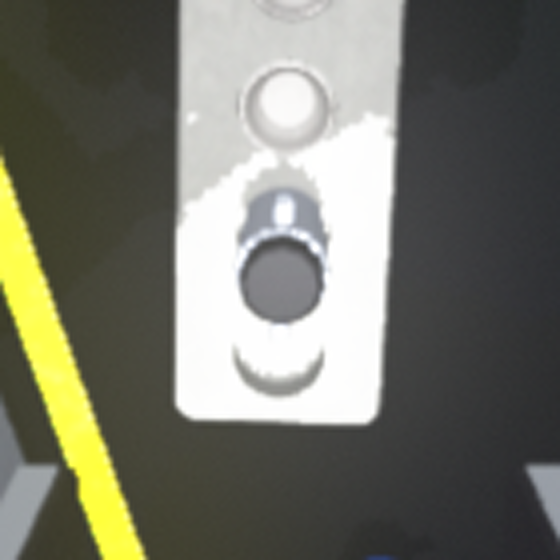

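The capsule still stands upright, cap at (268.5,207.2) px, which casts to about (446,261.5). The fingers straddle it correctly.

Run:
```python
from h import *
r.line_to([446,261.5,110],R(-16.1),velocity=250)
r.line_to([446,261.5,27],velocity=80)
s=r.get_state();print(s["eef_pos"],s["wrist_force"])
w=r.move_gripper(15); s=r.get_state();print(w,s["width"],s["grip_force"],s["eef_pos"],s["wrist_force"])
r.line_to([446,261.5,90],velocity=80)
r.line_to([446,261.5,190],velocity=200)
s=r.get_state();print(s["t"],s["width"],s["grip_force"],s["eef_pos"],s["wrist_force"])
im,K,T=shot("wrist"); cv2.imwrite("pics/w3.png",im[:,:,::-1])
```

```text
[446.54937022 261.79092488  27.4939233 ] [ 0.88073169 -0.51478302  0.36875779]
False 22.720339993904048 58.68712842464447 [446.47113715 261.71612918  27.64885244] [-0.41042116 -0.43933039  4.6276661 ]
13.9583 22.72439937985031 58.69277089834213 [445.14537601 261.09876124 188.89903077] [-0.23878938 -0.30579476 -1.75655066]
```

View pics/w3.png

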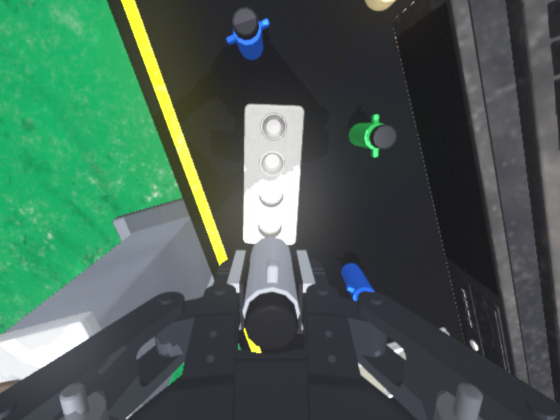

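The capsule is held upright with one lug facing the camera at (271,270) and the cap centre at (273,327). The crucibles are still in their holes at (274,127) and (272,162). Next I'll cross over the jars, past the well, to look back at it.

Run:
```python
from h import *
r.line_to([447,100,195],R(-5),velocity=250)
r.line_to([447,-330,195],R(5),velocity=250)
r.dwell(0.3)
s=r.get_state();print(s["t"],s["width"],s["grip_force"],s["eef_pos"],np.degrees(np.arctan2(s["tcp_rot"][1,1],s["tcp_rot"][0,1])))
im,K,T=shot("wrist"); np.savez("w4.npz",im=im,K=K,T=T); cv2.imwrite("pics/w4.png",im[:,:,::-1])
```

```text
16.975 22.602718438920295 58.68999123573303 [ 447.11088456 -329.60592832  195.09451508] 5.033490253012841
```

View pics/w4.png

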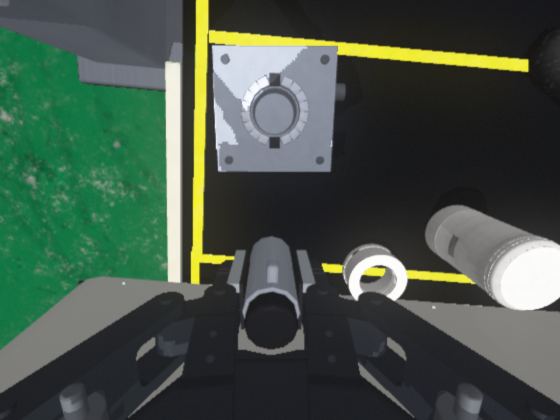

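The well is at (275,109) px. Its collar gaps are at (275,79) and (275,142), in line with image vertical, so the yaw is already close. I'll take a zoomed crop for precise edges.

Run:
```python
from h import *
d=np.load("w4.npz"); im,K,T=d["im"],d["K"],d["T"]
c=cv2.resize(im[60:160,220:330],None,fx=6,fy=6,interpolation=cv2.INTER_CUBIC); cv2.imwrite("pics/w4c.png",c[:,:,::-1])
g=cv2.cvtColor(im,cv2.COLOR_RGB2GRAY)
m=np.zeros_like(g); m[65:155,240:312]=(g<75)[65:155,240:312]
for k in cv2.findContours(m,0,2)[0]:
    if cv2.contourArea(k)>15: print(cv2.boundingRect(k),cv2.minAreaRect(k))
# rough projections of well model for (447,-243), yaw 5
def px(p): q=np.linalg.inv(T)@[*p,1]; return (K@q[:3]/q[2])[:2]
print(px([447,-243,63]),ray(K,T,(275,109),63))
```

```text
(270, 137, 10, 11) ((274.5, 142.0), (10.0, 9.0), 90.0)
(271, 76, 9, 10) ((275.0, 80.5), (9.0, 8.0), 90.0)
[278.79125241 108.87425432] [ 443.66838595 -243.39803044   63.        ]
```

View pics/w4c.png

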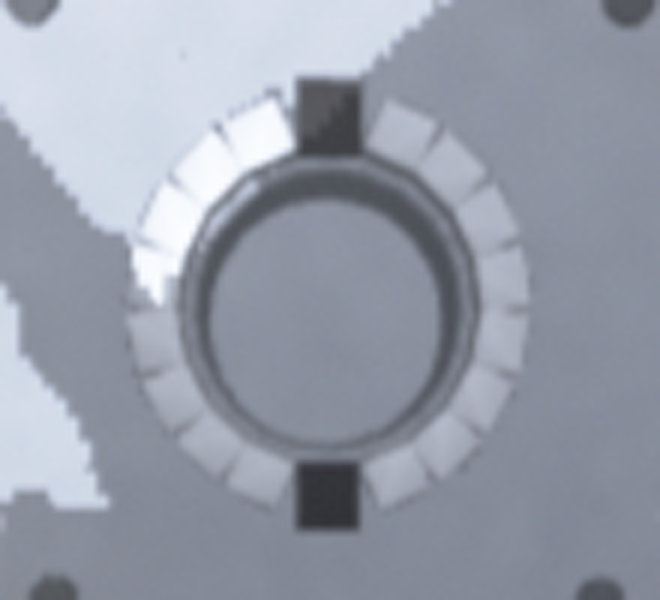

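Run:
```python
from h import *
d=np.load("w4.npz"); im,K,T=d["im"],d["K"],d["T"]
W=ray(K,T,(274.3,110.2),63); a=ray(K,T,(241.2,110.2),63); b=ray(K,T,(307.4,110.2),63)
print("well",W,"collar dia",np.linalg.norm(a-b))
p,q=ray(K,T,(274.5,142),51),ray(K,T,(274.8,80.5),51); e=q-p; print("gap dir",np.degrees(np.arctan2(e[1],e[0])),np.linalg.norm(e),(p+q)/2)
g=cv2.cvtColor(im,cv2.COLOR_RGB2GRAY)
s=r.get_state(); R0=s["tcp_rot"]; o=s["eef_pos"]
tool=lambda uv,z:R0.T@(ray(K,T,uv,z)-o)
print(g[228:350:3,271].tolist()); print(g[318,230:314:2].tolist(),g[255,230:314:2].tolist())
m=np.zeros_like(g); m[285:352,238:306]=(g<45)[285:352,238:306]
for k in cv2.findContours(m,0,2)[0]:
    if cv2.contourArea(k)>100: bb=cv2.boundingRect(k);print(bb)
print("bottom near edge",tool((271,237),s["eef_pos"][2]-20.6))
for v in(315,320,325): print(v,tool((271,v),o[2]+49.4))
```

```text
well [ 443.14271092 -244.45201538   63.        ] collar dia 58.6373364900171
gap dir 94.94200369986063 53.90841257492651 [ 443.7057654  -245.50019149   51.        ]
[29, 28, 30, 106, 108, 107, 107, 107, 107, 107, 109, 104, 113, 153, 163, 164, 163, 162, 135, 107, 160, 123, 29, 30, 31, 32, 39, 41, 36, 34, 34, 34, 33, 34, 33, 33, 33, 32, 32, 34, 42]
[36, 37, 35, 36, 31, 41, 46, 84, 30, 32, 34, 33, 35, 34, 35, 35, 34, 35, 35, 36, 35, 34, 37, 34, 36, 35, 34, 36, 36, 36, 34, 35, 32, 40, 73, 47, 37, 33, 32, 38, 36, 38] [67, 68, 78, 116, 115, 117, 116, 96, 39, 34, 68, 93, 98, 100, 102, 101, 104, 105, 105, 106, 106, 109, 109, 107, 107, 106, 105, 104, 103, 101, 76, 32, 32, 42, 109, 114, 114, 115, 112, 49, 34, 32]
(295, 294, 11, 58)
(243, 293, 56, 56)
bottom near edge [ 8.54824854  0.46011172 20.59980371]
315 [  5.05788616   0.37536198 -49.40010917]
320 [  2.90298915   0.37561471 -49.40005162]
325 [  0.72364812   0.3758703  -49.39999342]
```

The well centre is (443.2,−244.5) with the gaps at 94.9°. The collar diameter measures 58.6 mm against 60 mm true. The capsule sits about 1.7 mm behind the tool axis in tool x. I'll go there and check with the scene camera.

Run:
```python
from h import *
r.line_to([443,-242.8,190],R(4.9),velocity=150)
r.line_to([443,-242.8,96.5],velocity=60)
r.dwell(0.5)
s=r.get_state();print(s["t"],s["width"],s["grip_force"],s["eef_pos"],s["wrist_force"],np.degrees(np.arctan2(s["tcp_rot"][1,1],s["tcp_rot"][0,1])),s["tcp_rot"][2,2])
im,K,T=shot("scene"); np.savez("s5.npz",im=im,K=K,T=T)
def px(p): q=np.linalg.inv(T)@[*p,1]; return (K@q[:3]/q[2])[:2]
x,y=map(int,px([443,-244.5,80])); print(x,y)
y=max(y,50);c=cv2.resize(im[y-50:y+50,x-65:x+65],None,fx=6,fy=6,interpolation=cv2.INTER_CUBIC); cv2.imwrite("pics/s5.png",c[:,:,::-1])
```

```text
19.9667 22.692403743607215 58.68991255760193 [ 443.02726473 -242.80618447   96.53541402] [ 0.2401119  -0.83960541 -1.77437978] 4.898706488352044 -0.9999999973362439
364 167
```

View pics/s5.png

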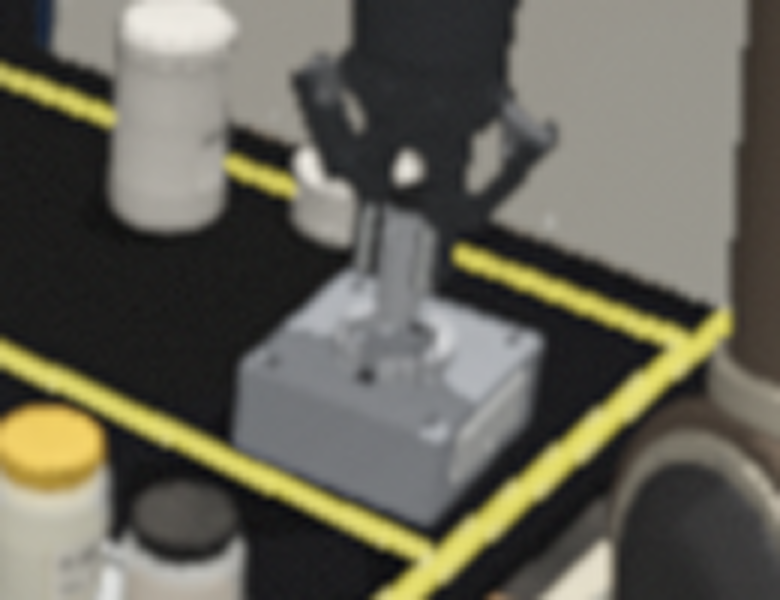

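The scene crop shows the capsule upright at x≈375–425 and centred over the collar at x≈348–452, with its lower end near y≈335. The jars are standing. I'll compare with projected expectations.

```bash
python3 - <<'E'
from h import *
d=np.load("s5.npz"); K,T=d["K"],d["T"]
def px(p):
    q=np.linalg.inv(T)@[*p,1]; u=(K@q[:3]/q[2])[:2]; return ((u-[364-65,167-50]+.5)*6-.5).round()
W=np.array([443.2,-244.5])
def circ(rad,z): 
    P=np.array([px([W[0]+rad*np.cos(t),W[1]+rad*np.sin(t),z]) for t in np.linspace(0,6.28,60)]); return P.min(0),P.max(0)
print("collar top",circ(30,63),"opening",circ(20,63),"underside",circ(12,76))
t=np.radians(94.9);e=np.array([np.cos(t),np.sin(t)])
print("gap +y floor",px([*(W+25*e),51]),"block corners",[px([*(W+55*(a*e+b*np.array([e[1],-e[0]]))),51]) for a in(1,-1) for b in(1,-1)])
E
python3 - <<'E'
from h import *
d=np.load("s5.npz"); im=d["im"][140:200,330:400]
cv2.imwrite("pics/s5c.png",cv2.resize(im,None,fx=10,fy=10,interpolation=cv2.INTER_CUBIC)[:,:,::-1])
E
```

```text
collar top (array([330., 299.]), array([452., 365.])) opening (array([350., 310.]), array([431., 354.])) underside (array([369., 297.]), array([418., 323.]))
gap +y floor [364. 374.] block corners [array([237., 365.]), array([435., 441.]), array([345., 271.]), array([537., 338.])]
```

View pics/s5c.png

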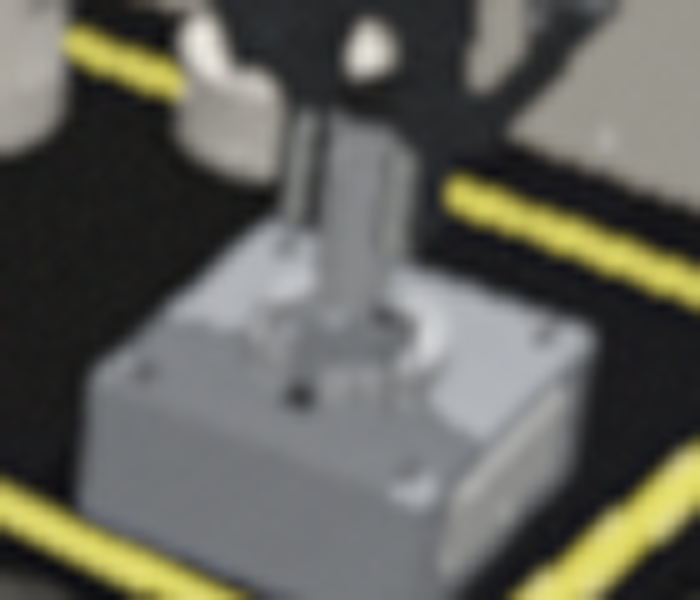

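Run:
```python
from h import *
d=np.load("s5.npz"); g=cv2.cvtColor(d["im"],cv2.COLOR_RGB2GRAY)
print("cols",list(range(355,380)))
for v in range(154,182): print(v,g[v,355:380].tolist())
K,T=d["K"],d["T"]
def px(p):
    q=np.linalg.inv(T)@[*p,1]; return (K@q[:3]/q[2])[:2].round(1)
c=np.array([443.2,-244.5])
for z in(76,100,106): print(z,px([*c,z]),px([*(c+[1,0]),z])-px([*c,z]),px([*(c+[0,1]),z]))
t=T[:3,3][:2]-c; n=np.array([-t[1],t[0]])/np.linalg.norm(t)
for z in(76,90): print("sil",z,px([*(c+12*n),z]),px([*(c-12*n),z]))
print("low pt",px([*(c+12*t/np.linalg.norm(t)),76]), "collar low", px([*(c+30*t/np.linalg.norm(t)),63]),"view dir",t/np.linalg.norm(t))
```

```text
cols [355, 356, 357, 358, 359, 360, 361, 362, 363, 364, 365, 366, 367, 368, 369, 370, 371, 372, 373, 374, 375, 376, 377, 378, 379]
154 [164, 160, 136, 101, 113, 115, 81, 74, 117, 135, 134, 134, 132, 124, 107, 82, 56, 44, 41, 39, 42, 42, 40, 39, 33]
155 [167, 162, 130, 98, 117, 116, 82, 85, 125, 137, 134, 134, 132, 120, 120, 110, 80, 49, 42, 40, 35, 34, 34, 32, 29]
156 [158, 157, 124, 95, 120, 113, 79, 87, 124, 133, 132, 134, 130, 115, 126, 126, 92, 53, 41, 40, 35, 28, 25, 24, 24]
157 [127, 129, 100, 90, 119, 104, 70, 87, 122, 132, 134, 136, 131, 117, 127, 125, 89, 52, 40, 52, 76, 75, 50, 29, 20]
158 [65, 68, 57, 83, 118, 97, 67, 92, 119, 130, 134, 136, 131, 118, 126, 118, 82, 47, 40, 86, 143, 148, 119, 92, 77]
159 [25, 25, 42, 87, 118, 93, 67, 98, 121, 130, 134, 135, 128, 120, 128, 117, 78, 47, 41, 105, 173, 187, 176, 165, 150]
160 [25, 25, 51, 95, 119, 91, 66, 101, 123, 130, 135, 133, 123, 122, 128, 113, 76, 46, 40, 87, 151, 178, 191, 197, 190]
161 [29, 52, 77, 102, 113, 83, 68, 103, 124, 132, 135, 132, 122, 121, 127, 106, 69, 46, 39, 50, 84, 119, 157, 176, 182]
162 [72, 108, 127, 1
[... 2095 characters left out ...]
1, 171, 178, 180, 180, 180, 180]
179 [130, 130, 124, 100, 69, 67, 100, 134, 142, 138, 130, 134, 135, 125, 129, 135, 130, 136, 163, 177, 180, 180, 180, 180, 180]
180 [131, 130, 123, 105, 86, 80, 105, 129, 135, 134, 129, 131, 131, 123, 129, 138, 133, 135, 157, 174, 181, 182, 181, 181, 180]
181 [132, 132, 130, 126, 117, 113, 122, 129, 131, 132, 131, 131, 130, 125, 127, 131, 130, 130, 140, 160, 175, 180, 182, 182, 178]
76 [364.1 168.2] [-0.2 -0.1] [364.  168.3]
100 [365.  161.3] [-0.2 -0.1] [364.9 161.4]
106 [365.3 159.5] [-0.3 -0.1] [365.1 159.7]
sil 76 [368.2 168.6] [360.1 167.7]
sil 90 [368.8 164.6] [360.6 163.8]
low pt [363.9 170.3] collar low [363.  177.3] view dir [-0.48760496  0.87306437]
```

The scene check agrees. The gap is at (359.5,179) px against a predicted (359.7,179.4). The capsule is within about 2 mm sideways and may sit a few mm lower than nominal. I'll split the remaining uncertainty by going up 1.5 mm and 1.2 mm in +y, then hand in.

Run:
```python
from h import *
r.line_to([443.5,-241.6,98],velocity=15)
r.dwell(1.0)
s=r.get_state();print(s["t"],s["width"],s["grip_force"],s["eef_pos"],np.abs(s["joint_vel"]).max())
print(r.close_job())
```

```text
21.3 22.624049844949443 58.6898410320282 [ 443.51457957 -241.59418337   98.01548127] 0.042774159535898165
the job is handed in; nothing more can be done
None
```

I pressed the cap fully home in the rack, carried the capsule over the jars, and handed the job in at 21.3 s of 51 s. I estimate it was upright and still, within about 2 mm of the well's centre and 10–14 mm above the collar; no verdict came back.

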